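# Clear the culture bench and hold the lid over the vessel

### The arm

A 7-joint arm with a two-finger parallel gripper is mounted at the origin on the work surface. World frame = base frame: x ahead of the robot, y to its left, z up, the work surface at z = 0. Lengths are in m, angles in degrees, forces in N, time in s.
With the tool pointing down it reaches from about 0.425 to 0.875 m from the base axis. Payload 4.7 kg.
Tool frame: the origin (TCP) lies on the centre line of the jaws, within the pads' length; the fingertips stand ahead of it and the grasp point (between the pads) lies 2 mm behind it (env.tip_reach is the x of the fingertips in the tool frame, in m); x points along the fingers, z is the direction in which the jaws open and shut, and the axes are right-handed (so a half turn about x gives the same grasp; the last joint's range is limited). The gripper opens to 87 mm and grips with 3 to 60 N. Pads are 19 mm wide; open, the fingers measure 117 mm over their backs; the gripper's body (75 mm by 190 mm) begins 51 mm behind the grasp point.
Start: joints at [71.396, 18.392, -4.016, 83.108, 1.295, 78.541, -3.26], TCP at [0.216, -0.613, 0.24] pointing down, gripper open.
Joint ranges: [-163.93, 163.93], [-17.29, 119.83], [-79.2, 71.16], [3.27, 140.29], [-89.18, 269.18], [5.43, 117.66], [-154.24, 154.24]. Speed limits (degrees/s): [147.25, 147.25, 180, 180, 180, 180, 180].

### API

Orientations are given as [roll, pitch, yaw] about the fixed x, y, z axes, in that order (R = Rz(yaw) Ry(pitch) Rx(roll)).
In Python, from cell import telemetry, optics, env, models gives the robot as it stands.
- The arm moves only by the shell command python3 -m pendant 'ROWS' [FORCE]. ROWS is JSON, a list of rows, each a list of 3 entries, a list of its own where there are three numbers: the finger opening in mm, from 0 to 87, then the shift along the tool's x, y, z in mm, then the turn, a rotation vector about the tool's x, y, z in rad. A call has 1 to 10 rows; each row is the pose to reach, as a shift and turn from the pose commanded when the call began, along the tool's axes at that moment; what a row does not reach only later rows make up. A row lasts 1/12 s, in which the tool goes at most 41.7 mm and 7.16 degrees, less where a joint would pass 70% of its speed; a pose out of reach is approached as far as the arm can. A call with a gripper value outside its range is refused whole. The fingers move at their own pace and stop on an object; FORCE is the grip in N (left out, the last holds). Time passes only in rows, so rows that repeat a pose let the fingers close. It gives the time, the measured TCP pose, the force and the opening at its end, in the units of the state.
- telemetry.get_obs(): the state, without advancing time (a new reading comes with each control period).
- optics.read_camera(name): name is "scene" or "top" or "wrist"; returns a dict with "image" (400x640x3 uint8, blue, green, red), "range_z" (400x640 float32, m along the optical axis (not along the pixel's ray), 0 where there is no reading), "fx", "fy", "cx", "cy" (pixels), "cam_to_world" (4x4, takes a point from camera to world coordinates). Camera axes: x right, y up, looking along -z (the intrinsics and any distortion apply to the point x, -y, -z); pixel columns grow to the right and rows downward; lengths in m; the calibration is good to about 2 mm. A picture is of the moment at which its call begins.
- env.sign_off(): hands the job in, once; it reports no verdict.
Trained networks look in the newest picture that a camera, given by its name, has taken for a name from the list of things; names that differ only in an ending like _2 or _b are one class to them, and where a whole thing is asked for, a point or a joint stands for the part that bears it (a point fixed in the world has none). Each returns a list of dicts, best first, with "confidence" (0 to 1); they miss things now and then, are a little off and sometimes report something else, mostly with a low value. They report only what shows in the picture. A call takes as long as a camera call. They do not tell look-alikes from the thing itself.
- models.masks_of(camera, label): "pixels" (400x640 bool, what is visible of it) and "extent" ([left, top, right, bottom] as shares, 0 to 1, of the picture: columns of its width, rows of its height, round what is visible of it).
- models.landmark_of(camera, label): "centre" ([row, column] as shares, 0 to 1, of the picture: columns of its width, rows of its height: a listed point, or the origin of a listed thing).
The state is a dict: "time_s": time; "qpos": joint angles; "joint_velocities": joint speeds; "effort": joint torques, N m; "tool_pos": TCP position; "tool_rot": TCP orientation; "force": force on the tool from outside, world axes, zero at the start; "wrist_torque": the same for the moment, N m; "grip_width": finger opening in m.
Only numpy, scipy, OpenCV 4.12 (cv2) and the standard library are available. Lean on these libraries where they do the work, as an engineer would, in place of code of your own. Each camera call takes 0.05 s, during which the arm holds its last target.

### The job

Put the marker into the deep stationery box and the spatula into the shallow steel instrument tray. Then lift the culture vessel's lid off its stand, carry it over the tube rack without touching the rack, and finish holding it level about one centimetre above the mouth of the open vessel, centred on it and turned to match, without ever touching the vessel with it: do not set the lid down or let go. Leave the vessel and everything else on the bench where it is.

Things in the scene. Friction and masses are not known exactly. Their poses are not given: they have to be found in the camera images.
- marker: Flat highlighter marker lying on the bench: rounded bar 120 mm long (x axis, cap at +x), white barrel 18 mm wide and 14 mm high, grey cap 20 mm wide and 16 mm high; 25 g. Origin: centre of its underside. Its long axis points within 35 degrees of straight away from the robot.
- spatula: Lab spatula lying on the bench: pale wooden handle 90 mm long, 13 mm wide, 12 mm high, then a thin steel shank and an 18 mm wide flat blade, 156 mm overall; about 40 g. Origin: centre of the underside of the handle; x axis runs along it towards the blade (handle from x = -45 to +45 mm, blade tip at x = +111 mm). Its long axis points within 35 degrees of straight away from the robot.
- pen_box: The stationery bin: deep grey plastic open box, fixed, 165 (x) by 105 (y) by 50 mm high, walls and floor 4 mm. Origin: centre of its underside. It stands at the far left or far right of the near part of the bench.
- tray: The instrument tray: shallow steel open tray, fixed, 210 (x) by 95 (y) by 22 mm high, walls and floor 3 mm. Origin: centre of its underside. It stands on the side opposite to the stationery bin.
- lid: White rectangular plastic lid, a hollow cap open below: 90 mm (x) by 62 mm (y) by 22 mm high, walls and top 3 mm, about 50 g. Origin: centre of its lower edge plane (22 mm below its top). It sits right way up, loose, over a small lid stand, its lower edge 21 mm above the bench; grip it across its 62 mm width.
- rest: The lid stand: fixed aluminium block 60 by 34 mm, 40 mm high on a 70 by 44 mm foot 4 mm thick, almost hidden under the lid. Origin: centre of its underside.
- vessel: Open rectangular plant culture vessel with a seedling in it: frosted walls, thick white collar round the mouth, 80 mm (x) by 52 mm (y) at the collar, 80 mm high, 74 by 46 mm below the collar, about 350 g, standing loose on the bench. Origin: centre of its underside. It is on the other side of the tube rack from the lid.
- vessel_mouth (a point): Centre of the vessel's mouth, in the plane of its rim, 80 mm above the vessel's origin; same axes as the vessel.
- rack: Tube rack, fixed, 200 mm (x) by 60 mm (y), with capped tubes in it up to 125 mm high. Origin: centre of its underside. It stands between lid and vessel with its length pointing away from the robot.
- dish: Bystander: small flat closed round dish, 60 mm across, 14 mm high, in front of the rack. Origin: centre of its underside.
- tape: Bystander: paper tape roll lying flat, 56 mm across, 18 mm high, on the left. Origin: centre of its underside.
- jar1: Bystander: closed glass jar with white cap, 64 mm across, 95 mm high, far side, left. Origin: centre of its underside.
- jar2: Bystander: closed glass jar with white cap, 64 mm across, 95 mm high, far side, right. Origin: centre of its underside.
- tub: Bystander: round open frosted tub, 70 mm across, 55 mm high, far side. Origin: centre of its underside.
- scissors: Bystander: scissors with blue handles lying flat, about 145 mm long, 12 mm high, far side. Origin: near its pivot, at bench level.
There are look-alikes about, which are no part of the job. There is more than one size of the spatula; the one meant has the size given above.

How it is judged:
By the outcome, as a careful person would: the job done as asked, in the order asked, and still so for the second after the job is handed in, while the arm keeps its last pose, push and grip.
It also fails if it takes over 72 s, if anything falls off the work surface, if the arm or the gripper's body presses on something with over 40 N, if the wrist force passes 120 N, or if a joint passes its speed limit or range.

## Working session

There is one attempt and no reset: what is moved stays moved. The work goes in short steps, Python scripts to look and compute and a shell command to move; the robot and the scene stay as the last step left them, time stands still between calls to the robot, and variables do not carry over. Pictures are saved under pics/ and viewed, and the job is handed in when it is done.

```bash
ls; mkdir -p pics
python3 - <<'E'
from cell import telemetry, optics, env, models
import cv2
print(telemetry.get_obs()); print(env.tip_reach)
for n in ("scene","top"):
    r=optics.read_camera(n); cv2.imwrite(f"pics/{n}0.png",r["image"]); print(n,r["fx"],r["fy"],r["cx"],r["cy"],r["cam_to_world"],[k for k in r])
E
```

```text
pics
{'time_s': 0.0, 'qpos': array([71.39678335, 18.43897645, -4.01596456, 83.17600592,  1.29444072,
       78.54231017, -3.26006196]), 'joint_velocities': array([ 0.05607532, -0.02487851,  0.09221823,  0.00620528,  0.08448128,
       -0.05965528,  0.05983567]), 'effort': array([ 3.09441680e-05, -4.91287422e+01, -4.04000301e-01, -3.12528741e+01,
       -6.40635495e-02,  4.37452400e-02,  2.13025046e-04]), 'tool_pos': array([ 0.21580396, -0.61255719,  0.23845283]), 'tool_rot': array([-177.33076109,   89.88780433,  112.08246703]), 'force': array([ 0.35380835,  0.25346063, -0.35813058]), 'wrist_torque': array([-0.00587055, -0.01079927,  0.01520206]), 'grip_width': 0.08688503390213712}
0.017
scene 383.2799151025341 383.2799151025341 324.7301773498463 201.91728803280895 [[-0.6449649  -0.65930233  0.38644627  0.89099249]
 [ 0.76420132 -0.55371906  0.33074393  0.39397643]
 [-0.00407758  0.50864098  0.86096906  1.03340271]
 [ 0.          0.          0.          1.        ]] ['image', 'range_z', 'fx', 'fy', 'cx', 'cy', 'cam_to_world']
top 456.10420695533514 456.10420695533514 325.3783037264938 205.46842195901775 [[-0.01640199  0.98411684 -0.17676263  0.217802  ]
 [-0.99979754 -0.01408179  0.01437266  0.03175425]
 [ 0.01165524  0.17696258  0.98414857  1.40107027]
 [ 0.          0.          0.          1.        ]] ['image', 'range_z', 'fx', 'fy', 'cx', 'cy', 'cam_to_world']
```

View pics/scene0.png

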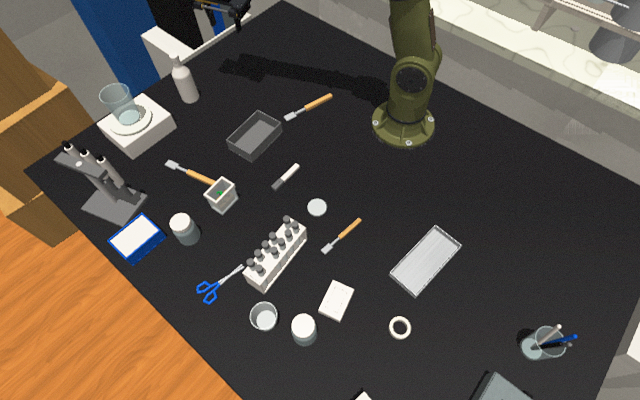

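View pics/top0.png

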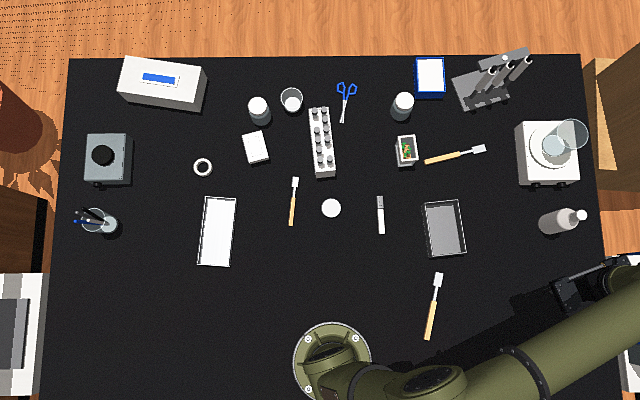

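The top view puts the tray left at (217,232) and the pen box right at (444,228). The marker is at (380,215), the short spatula candidate at (293,200), the lid at (255,147) and the vessel at (406,150). The two other spatulas look longer.

```bash
cat > h.py <<'E'
from cell import telemetry, optics, env, models
import numpy as np, cv2
def cloud(r):
    d=r["range_z"]; v,u=np.mgrid[0:400,0:640]
    p=np.stack([(u-r["cx"])/r["fx"]*d,-(v-r["cy"])/r["fy"]*d,-d],-1)
    T=r["cam_to_world"]; w=p@T[:3,:3].T+T[:3,3]; w[d<=0]=np.nan; return w
def rect(P):
    (c,s,a)=cv2.minAreaRect((P[:,:2]*1000).astype(np.float32))
    if s[0]<s[1]: s=(s[1],s[0]); a+=90
    a=(a+90)%180-90
    return np.round(c,1),np.round(s,1),round(a,1)
E
python3 - <<'E'
from h import *
for n in ("top","scene"):
    r=optics.read_camera(n); w=cloud(r); np.save(f"pics/{n}_w.npy",w)
    # bench height check
    z=w[...,2]; print(n,"bench z",np.nanmedian(z[np.abs(z)<.02]))
    for l in "marker spatula pen_box tray lid rest vessel rack dish tape jar1 tub scissors".split():
        for m in models.masks_of(n,l):
            if m["confidence"]<.3: continue
            P=w[m["pixels"]]; P=P[~np.isnan(P).any(1)]
            if len(P)<8: continue
            zz=np.percentile(P[:,2],[5,50,95])*1000
            print(l,round(m["confidence"],2),len(P),*rect(P),zz.round(0))
    for l in "marker spatula lid vessel vessel_mouth rack".split():
        for m in models.landmark_of(n,l):
            if m["confidence"]<.3: continue
            v,u=m["centre"][0]*400,m["centre"][1]*640
            print("  lm",l,round(m["confidence"],2),round(v),round(u),w[int(v),int(u)].round(3))
r=optics.read_camera("top")["image"]
cv2.imwrite("pics/crop.png",cv2.resize(r[90:250,230:430],None,fx=4,fy=3.75,interpolation=cv2.INTER_CUBIC))
E
```

```text
top bench z -0.00043173466551826856
marker 0.78 241 [ 439.8 -159.1] [122.8  20.7] 2.2 [ 7. 14. 20.]
spatula 0.83 343 [ 625.9 -400.2] [201.4  23.4] -78.1 [-0. 12. 19.]
spatula 0.81 339 [ 159.4 -303.9] [193.9  21.6] -14.8 [ 5. 12. 19.]
spatula 0.56 246 [485.2 115.2] [154.3  21.8] -7.6 [-3.  8. 15.]
pen_box 0.91 2115 [ 394.6 -352.6] [174.5 123.8] 5.3 [-1.  5. 49.]
pen_box 0.4 537 [ 788.4 -236.5] [94.6 63.6] -16.6 [ 3. 87. 98.]
tray 0.6 2305 [395.5 346.8] [219.7 108.5] -5.4 [-3.  3. 21.]
lid 0.69 642 [659.1 229.6] [109.1  72.8] 17.0 [ 2. 42. 47.]
vessel 0.91 631 [ 642.5 -249.3] [107.1  75.8] 4.9 [ 7. 50. 82.]
rack 0.62 1385 [676.4  18.9] [233.4  65.2] 5.6 [ 32.  80. 127.]
dish 0.86 285 [459.5  -5.1] [57.6 57.4] -10.1 [ 9. 14. 19.]
tape 0.62 220 [598.8 397.5] [65.4 53.9] 51.3 [-4. 15. 22.]
tape 0.42 619 [ 630.  -249.8] [81.9 74.8] 4.8 [ 8. 49. 82.]
jar1 0.92 519 [784.9 217.1] [110.2  62.8] 8.7 [ 4. 88. 98.]
jar1 0.73 526 [ 778.  -247.9] [95.5 61.8] -67.9 [ 7. 87. 98.]
tub 0.57 430 [812.6 114.8] [87.7 66.2] 14.8 [ 1. 23. 56.]
scissors 0.78 155 [810.8 -57.2] [136.2  40.4] -24.6 [-1.  6. 11.
[... 1339 characters left out ...]
.6 [ 2. 16. 57.]
tape 0.5 272 [595.8 390.5] [58.1 55.6] 68.8 [ 2. 17. 21.]
jar1 0.71 689 [ 777.5 -230.7] [60.2 59.7] 43.8 [14. 75. 98.]
jar1 0.69 665 [764.4 215. ] [65.4 59.7] -33.0 [26. 94. 98.]
tub 0.88 654 [803.  107.8] [77.7 66.5] 59.7 [ 2. 14. 57.]
scissors 0.6 263 [814.8 -46.7] [138.1  64.1] -22.4 [ 4.  8. 11.]
  lm marker 0.73 182 286 [ 0.448 -0.15   0.   ]
  lm spatula 0.69 102 323 [ 0.107 -0.281  0.005]
  lm spatula 0.62 182 198 [ 0.633 -0.371  0.   ]
  lm spatula 0.53 227 347 [ 0.452  0.102 -0.003]
  lm lid 0.57 300 335 [0.657 0.226 0.046]
  lm vessel 0.81 202 223 [ 0.645 -0.219  0.054]
  lm vessel_mouth 0.85 190 220 [ 0.62  -0.263  0.045]
  lm rack 0.66 259 278 [0.679 0.044 0.08 ]
```

View pics/crop.png

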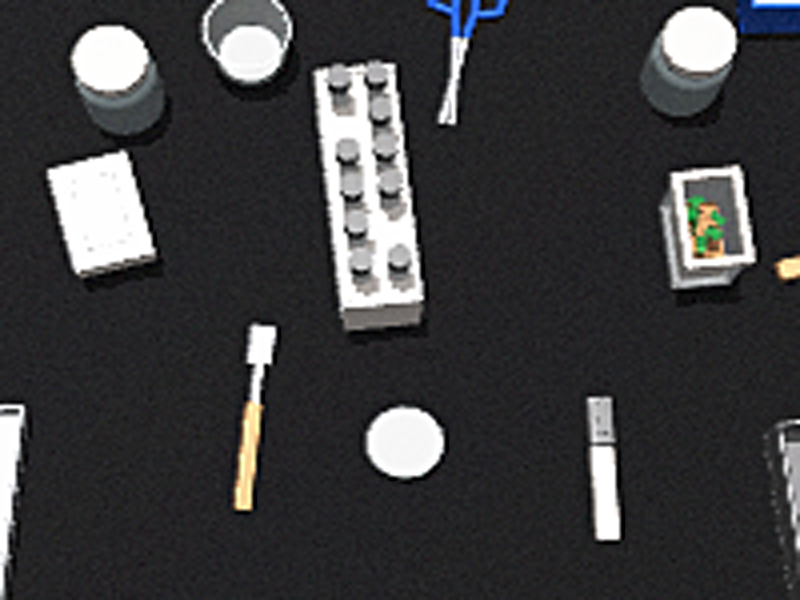

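The 154 mm spatula near (0.485, 0.11) has the size asked for, and the two ~198 mm ones are look-alikes. Next I'll refine the poses from height-sliced clouds and write a planning helper.

```bash
cat >> h.py <<'E'
from scipy.spatial.transform import Rotation as Ro
def cur():
    o=telemetry.get_obs(); return o, np.array(o["tool_pos"]), Ro.from_euler("xyz",o["tool_rot"],degrees=True)
def plan(x,y,z,jaw,near=True):
    """jaw: world angle (deg) of the jaw axis (tool z) in the horizontal plane"""
    o,p,R=cur(); best=None
    for k in (0,180):
        a=np.radians(jaw+k); X=np.array([0,0,-1.]); Z=np.array([np.cos(a),np.sin(a),0]); Y=np.cross(Z,X)
        Rt=Ro.from_matrix(np.stack([X,Y,Z],1)); rv=(R.inv()*Rt).as_rotvec()
        if best is None or np.linalg.norm(rv)<np.linalg.norm(best): best=rv
    s=R.inv().apply(np.array([x,y,z])-p)*1000
    print("shift",s.round(1),"turn",best.round(3),"q",np.round(o["qpos"],1),"min rows",max(np.linalg.norm(s)/41.7,np.degrees(np.linalg.norm(best))/7.16).round(1))
def jawdir():
    o,p,R=cur(); z=R.apply([0,0,1]); return np.degrees(np.arctan2(z[1],z[0])),p
E
python3 - <<'E'
from h import *
print(jawdir())
B={"marker":(.36,.52,-.2,-.1,.009,.022),"spat":(.39,.60,.06,.16,.006,.02),"lid":(.58,.73,.17,.28,.036,.055),"vessel":(.57,.70,-.32,-.19,.074,.09),
"rack":(.5,.85,-.06,.09,.07,.13),"tray":(.25,.53,.27,.43,.015,.03),"box":(.27,.52,-.45,-.25,.042,.06)}
for n in ("top","scene"):
    w=np.load(f"pics/{n}_w.npy").reshape(-1,3)
    for k,b in B.items():
        P=w[(w[:,0]>b[0])&(w[:,0]<b[1])&(w[:,1]>b[2])&(w[:,1]<b[3])&(w[:,2]>b[4])&(w[:,2]<b[5])]
        if len(P)>5: print(n,k,len(P),*rect(P),"med",np.median(P,0).round(4))
plan(.44,-.157,.14,92)
E
```

```text
(np.float64(-70.58833273374967), array([ 0.21601796, -0.61308583,  0.23959102]))
top marker 215 [ 438.3 -158.9] [119.7  20.2] 2.2 med [ 0.4404 -0.1578  0.0144]
top spat 191 [497.7 106.7] [202.7  91.1] 0.1 med [0.4731 0.1145 0.0099]
top lid 566 [652.7 227.2] [92.9 62.4] 14.3 med [0.6516 0.2265 0.0428]
top vessel 181 [ 629.1 -239.2] [82.1 53.3] 5.0 med [ 0.6288 -0.239   0.0788]
top rack 1263 [660.6  19.8] [201.9  60.1] 5.5 med [0.6494 0.0198 0.0805]
top tray 263 [393.4 343.8] [210.8  96.5] -5.2 med [0.391  0.3549 0.0201]
top box 300 [ 389.8 -344.9] [165.7 107. ] 5.2 med [ 0.392  -0.3428  0.0481]
scene marker 196 [ 439.3 -159.6] [120.4  21. ] 0.8 med [ 0.4456 -0.1592  0.0146]
scene spat 214 [501.5  96.1] [188.2  47.5] -2.8 med [0.4829 0.1103 0.0105]
scene lid 830 [652.5 225.1] [90.8 62.1] 14.5 med [0.6546 0.2257 0.0437]
scene vessel 200 [ 630.3 -240.8] [80.2 54.8] 4.2 med [ 0.631  -0.2401  0.0798]
scene rack 1720 [661.8  18. ] [202.3  61.8] 5.2 med [0.6763 0.0256 0.0809]
scene tray 299 [393.5 341.3] [211.6  95.3] -4.9 med [0.402  0.3368 0.0213]
scene box 311 [ 390.7 -346.7] [168.5 109.4] 5.4 med [ 0.3923 -0.3426  0.0479]
shift [  99.5  362.8 -355.7] turn [0.304 0.    0.   ] q [71.4 18.4 -4.  83.1  1.3 78.5 -3.3] min rows 12.4
```

Both cameras agree to ~2 mm and every size matches. Moving over the marker.

```bash
python3 -m pendant '[[50,[100,363,-356],[0.304,0,0]],[50,[100,363,-356],[0.304,0,0]],[50,[100,363,-356],[0.304,0,0]],[50,[100,363,-356],[0.304,0,0]],[50,[100,363,-356],[0.304,0,0]],[50,[100,363,-356],[0.304,0,0]],[50,[100,363,-356],[0.304,0,0]],[50,[100,363,-356],[0.304,0,0]],[50,[100,363,-356],[0.304,0,0]],[50,[100,363,-356],[0.304,0,0]]]'; python3 -c "
from h import *
plan(.439,-.159,.13,91.5); print(jawdir())"
```

```text
time_s: 2.98
tool_pos: [0.3967, -0.2443, 0.1592]
tool_rot: [34.9, 89.9, -53.1]
force: [1.2, 0.1, 0.1]
grip_width: 0.0502
shift [ 29.1  45.2 -83.8] turn [ 0.008  0.001 -0.001] q [ 4.830e+01  0.000e+00 -1.990e+01  1.137e+02  1.000e-01  6.620e+01
 -5.960e+01] min rows 2.4
(np.float64(-88.01828359511764), array([ 0.39674022, -0.24430897,  0.1591918 ]))
```

```bash
python3 -m pendant '[[50,[29,45,-84],[0.008,0,0]],[50,[29,45,-84],[0.008,0,0]],[50,[29,45,-84],[0.008,0,0]],[50,[29,45,-84],[0.008,0,0]],[50,[29,45,-84],[0.008,0,0]]]'; python3 -c "
from h import *
r=optics.read_camera('wrist'); cv2.imwrite('pics/w1.png',r['image']); w=cloud(r); P=w.reshape(-1,3)
P=P[(P[:,2]>.008)&(P[:,2]<.022)&(abs(P[:,0]-.44)<.08)&(abs(P[:,1]+.159)<.035)]
print(len(P),*rect(P),np.median(P,0)) if len(P)>5 else print(len(P))
plan(.439,-.159,.0195,91.5); print(jawdir())"
```

```text
time_s: 3.4
tool_pos: [0.4384, -0.1599, 0.1301]
tool_rot: [-48.8, 90.0, -137.1]
force: [-0.2, -0.3, -0.0]
grip_width: 0.0499
3165 [ 446.5 -158. ] [101.6  19.7] 1.4 [ 0.45298221 -0.15796033  0.01513002]
shift [110.9   0.9  -2.3] turn [0.001 0.001 0.   ] q [ 42.3   2.2 -25.7 115.2   1.1  62.8 -72.4] min rows 2.7
(np.float64(-88.46386292792191), array([ 0.438116  , -0.16127177,  0.13036633]))
```

View pics/w1.png

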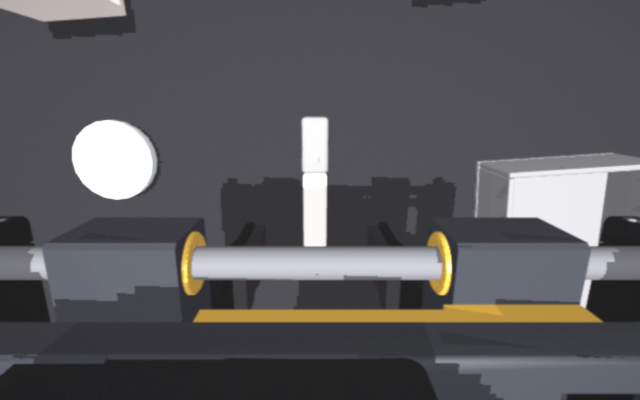

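The marker lies between the fingers (col 315, rows 118–245), at yaw 1.4° and y = −0.158. Descending to grip it.

```bash
python3 -m pendant '[[50,[110,0,-2],[0,0,0]],[50,[110,0,-2],[0,0,0]],[50,[110,0,-2],[0,0,0]],[50,[110,0,-2],[0,0,0]],[50,[110,0,-2],[0,0,0]],[0,[110,0,-2],[0,0,0]],[0,[110,0,-2],[0,0,0]],[0,[110,0,-2],[0,0,0]],[0,[110,0,-2],[0,0,0]],[0,[110,0,-2],[0,0,0]]]' 15; python3 -m pendant '[[0,[-110,0,0],[0,0,0]],[0,[-110,0,0],[0,0,0]],[0,[-110,0,0],[0,0,0]],[0,[-110,0,0],[0,0,0]]]'; python3 -c "
from h import *
plan(.390,-.3455,.13,95.3); plan(.390,-.3455,.032,95.3)"
```

```text
time_s: 4.28
tool_pos: [0.4381, -0.1589, 0.0204]
tool_rot: [28.1, 90.0, -60.4]
force: [0.8, -0.5, 0.4]
grip_width: 0.0245
time_s: 4.62
tool_pos: [0.4422, -0.1599, 0.1364]
tool_rot: [61.1, 89.3, -27.4]
force: [0.5, -0.6, 0.5]
grip_width: 0.0022
shift [  6.8 -57.2 184.1] turn [-0.066  0.006 -0.01 ] q [ 42.6   1.8 -26.3 114.9   1.   62.9 -72.6] min rows 4.6
shift [104.8 -58.2 183.5] turn [-0.066  0.006 -0.01 ] q [ 42.6   1.8 -26.3 114.9   1.   62.9 -72.6] min rows 5.3
```

The fingers hadn't finished closing when I lifted (24 mm, then 2 mm), so the grasp missed. I'll reopen and look.

```bash
python3 -m pendant '[[50,[0,0,0],[0,0,0]],[50,[0,0,0],[0,0,0]],[50,[0,0,0],[0,0,0]],[50,[0,0,0],[0,0,0]],[50,[0,0,0],[0,0,0]],[50,[0,0,0],[0,0,0]],[50,[0,0,0],[0,0,0]]]'; python3 -c "
from h import *
for c in ('wrist','top'):
  r=optics.read_camera(c); w=cloud(r); P=w.reshape(-1,3)
  P=P[(P[:,2]>.008)&(P[:,2]<.022)&(abs(P[:,0]-.44)<.09)&(abs(P[:,1]+.159)<.04)]
  print(len(P),*rect(P),np.median(P,0))
  if c=='wrist':cv2.imwrite('pics/w2.png',r['image'])
plan(.439,-.159,.0195,91.5); print(jawdir())"
```

```text
time_s: 5.2
tool_pos: [0.4379, -0.1584, 0.1296]
tool_rot: [-120.6, 89.9, 151.0]
force: [0.2, -0.5, -0.5]
grip_width: 0.0409
3185 [ 446.8 -157.9] [101.6  19.6] 1.1 [ 0.45307547 -0.15791326  0.01506458]
34 [ 456.8 -148.5] [147.6  19.3] 10.0 [ 0.41576368 -0.15511001  0.01303309]
shift [110.4   1.    0.6] turn [ 0.001 -0.     0.   ] q [ 42.6   2.2 -26.3 115.3   1.1  62.7 -72.6] min rows 2.6
(np.float64(-88.46076683898723), array([ 0.43807101, -0.1584914 ,  0.12988473]))
```

View pics/w2.png

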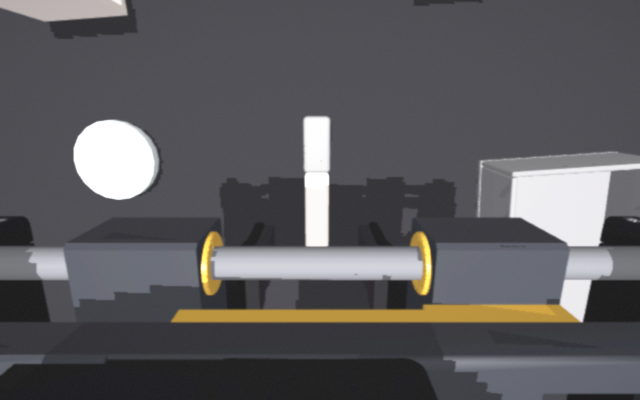

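The marker hasn't moved. Retrying, this time with longer to close; finger speed is roughly 60–80 mm/s.

```bash
python3 -m pendant '[[40,[110,0,1],[0,0,0]],[40,[110,0,1],[0,0,0]],[40,[110,0,1],[0,0,0]],[40,[110,0,1],[0,0,0]],[0,[110,0,1],[0,0,0]],[0,[110,0,1],[0,0,0]],[0,[110,0,1],[0,0,0]],[0,[110,0,1],[0,0,0]],[0,[110,0,1],[0,0,0]],[0,[110,0,1],[0,0,0]]]' 15; python3 -m pendant '[[0,[0,0,0],[0,0,0]],[0,[0,0,0],[0,0,0]],[0,[0,0,0],[0,0,0]],[0,[0,0,0],[0,0,0]]]'
```

```text
time_s: 6.13
tool_pos: [0.4382, -0.1597, 0.0204]
tool_rot: [33.7, 90.0, -54.8]
force: [-0.2, -0.1, 0.9]
grip_width: 0.018
time_s: 6.47
tool_pos: [0.4382, -0.1597, 0.0204]
tool_rot: [1.9, 90.0, -86.6]
force: [-1.3, 0.6, 3.1]
grip_width: 0.0178
```

Gripped at 18 mm, the barrel width. Lifting.

```bash
python3 -m pendant '[[0,[-30,0,0],[0,0,0]],[0,[-70,0,0],[0,0,0]],[0,[-110,0,0],[0,0,0]],[0,[-110,0,0],[0,0,0]],[0,[-110,0,0],[0,0,0]]]'; python3 -c "
from h import *
print(telemetry.get_obs()['grip_width'])
plan(.390,-.3455,.13,95.3); plan(.390,-.3455,.032,95.3)"
```

```text
time_s: 6.88
tool_pos: [0.44, -0.1603, 0.1326]
tool_rot: [58.1, 89.7, -30.3]
force: [-0.5, -0.3, -1.5]
grip_width: 0.0177
0.017727346840647137
shift [  2.9 -55.  183.8] turn [-0.066  0.003 -0.005] q [ 43.1   2.1 -26.7 115.1   1.1  62.7 -72.5] min rows 4.6
shift [100.9 -55.4 183.5] turn [-0.066  0.003 -0.005] q [ 43.1   2.1 -26.7 115.1   1.1  62.7 -72.5] min rows 5.2
```

```bash
python3 -m pendant '[[0,[0,-55,184],[-0.066,0,0]],[0,[0,-55,184],[-0.066,0,0]],[0,[0,-55,184],[-0.066,0,0]],[0,[0,-55,184],[-0.066,0,0]],[0,[0,-55,184],[-0.066,0,0]],[0,[0,-55,184],[-0.066,0,0]],[0,[0,-55,184],[-0.066,0,0]],[0,[0,-55,184],[-0.066,0,0]]]'; python3 -c "
from h import *
print(telemetry.get_obs()['grip_width'])
plan(.390,-.3455,.031,95.3)"
```

```text
time_s: 7.55
tool_pos: [0.3878, -0.3434, 0.1286]
tool_rot: [-152.1, 89.8, 123.2]
force: [0.3, 1.0, 0.7]
grip_width: 0.0176
0.017577212783346136
shift [97.6  2.1  2.6] turn [ 0.001 -0.003  0.002] q [ 54.3   8.3 -16.8 108.9   2.6  63.3 -48.2] min rows 2.3
```

```bash
python3 -m pendant '[[0,[40,2,2],[0,0,0]],[0,[80,2,2],[0,0,0]],[0,[101,2,2],[0,0,0]],[0,[101,2,2],[0,0,0]],[0,[101,2,2],[0,0,0]],[40,[101,2,2],[0,0,0]],[40,[101,2,2],[0,0,0]],[40,[101,2,2],[0,0,0]],[40,[101,2,2],[0,0,0]],[40,[101,2,2],[0,0,0]]]'; python3 -m pendant '[[40,[-40,0,0],[0,0,0]],[40,[-80,0,0],[0,0,0]],[40,[-120,0,0],[0,0,0]],[40,[-150,0,0],[0,0,0]],[40,[-150,0,0],[0,0,0]],[40,[-150,0,0],[0,0,0]]]'
python3 -c "
from h import *
r=optics.read_camera('scene'); cv2.imwrite('pics/s3.png',cv2.resize(r['image'][60:260,180:420],None,fx=3,fy=3))
plan(.46,.112,.16,82)"
```

```text
time_s: 8.38
tool_pos: [0.3907, -0.3471, 0.03]
tool_rot: [34.8, 89.9, -49.9]
force: [0.8, 0.3, -0.5]
grip_width: 0.0378
time_s: 8.88
tool_pos: [0.3914, -0.3477, 0.1816]
tool_rot: [37.3, 89.7, -47.4]
force: [-0.8, -0.7, -1.2]
grip_width: 0.04
shift [  19.1  111.9 -450.5] turn [ 0.232  0.001 -0.001] q [ 54.7   5.9 -16.9 105.3   1.9  69.  -47.5] min rows 11.1
```

View pics/s3.png

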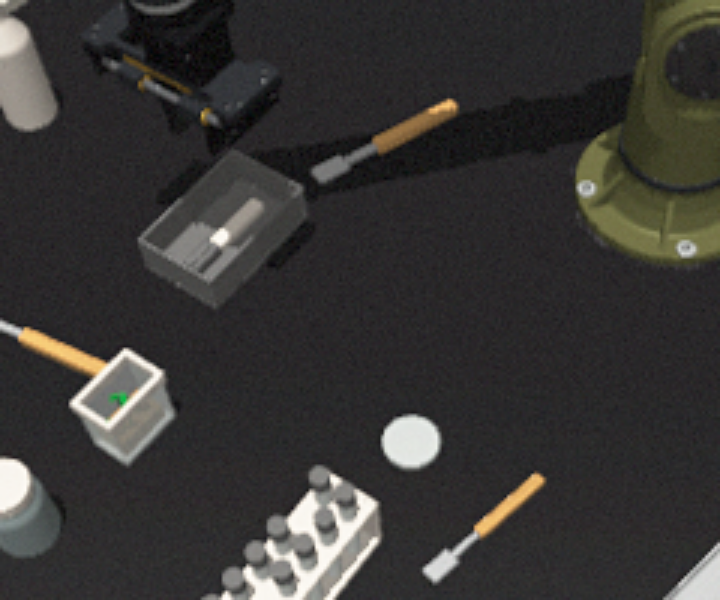

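The marker lies inside the box, near (240,225) in the crop. Next I'll locate the spatula's handle by colour.

```bash
python3 -c "
from h import *
for c in ('top','scene'):
  r=optics.read_camera(c); w=cloud(r); im=r['image'].astype(int)
  b,g,rr=im[...,0],im[...,1],im[...,2]
  reg=(w[...,0]>.38)&(w[...,0]<.6)&(w[...,1]>.05)&(w[...,1]<.17)
  k=reg&(rr-b>50)&(rr>90)&(w[...,2]>.004); P=w[k]; print(c,len(P),*rect(P),P.mean(0).round(4))
"
```

```text
top 116 [452.  115.8] [88.2 12.5] -6.5 [0.4508 0.1159 0.0113]
scene 129 [452.8 113.9] [87.8 12.7] -5.9 [0.4542 0.1146 0.0114]
```

```bash
python3 -m pendant '[[50,[0,112,-450],[0.232,0,0]],[50,[0,112,-450],[0.232,0,0]],[50,[0,112,-450],[0.232,0,0]],[50,[0,112,-450],[0.232,0,0]],[50,[0,112,-450],[0.232,0,0]],[50,[0,112,-450],[0.232,0,0]],[50,[0,112,-450],[0.232,0,0]],[50,[0,112,-450],[0.232,0,0]],[50,[0,112,-450],[0.232,0,0]],[50,[0,112,-450],[0.232,0,0]]]'
```

```text
time_s: 9.87
tool_pos: [0.4517, 0.0662, 0.1777]
tool_rot: [-75.2, 89.9, -173.2]
force: [1.9, -0.5, -0.3]
grip_width: 0.0499
```

```bash
python3 -c "
from h import *
plan(.470,.113,.12,83.8)"
```

```text
shift [ 57.7  11.7 -48.9] turn [-0.031  0.001  0.002] q [  31.7   -1.6  -42.2  112.7   -1.2   68.7 -108. ] min rows 1.8
```

```bash
python3 -m pendant '[[50,[58,12,-49],[-0.031,0,0]],[50,[58,12,-49],[-0.031,0,0]],[50,[58,12,-49],[-0.031,0,0]],[50,[58,12,-49],[-0.031,0,0]],[50,[58,12,-49],[-0.031,0,0]]]'; python3 -c "
from h import *
r=optics.read_camera('wrist'); cv2.imwrite('pics/w4.png',r['image']);w=cloud(r); im=r['image'].astype(int)
b,g,rr=im[...,0],im[...,1],im[...,2]
reg=(w[...,0]>.38)&(w[...,0]<.6)&(w[...,1]>.05)&(w[...,1]<.17)&(w[...,2]<.03)
k=reg&(rr-b>50)&(rr>90)&(w[...,2]>.004); P=w[k]; print(len(P),*rect(P),P.mean(0).round(4))
plan(.470,.113,.0185,83.8)"
```

```text
time_s: 10.28
tool_pos: [0.4709, 0.1105, 0.1204]
tool_rot: [-80.3, 89.9, -176.5]
force: [0.0, -0.5, 0.5]
grip_width: 0.0501
1365 [464.8 114.9] [63.4 12.7] -6.7 [0.4662 0.1148 0.0123]
shift [102.7  -1.9  -2.9] turn [-0.002  0.001  0.   ] q [  27.3    7.1  -45.6  113.     5.8   62.2 -117.1] min rows 2.5
```

View pics/w4.png

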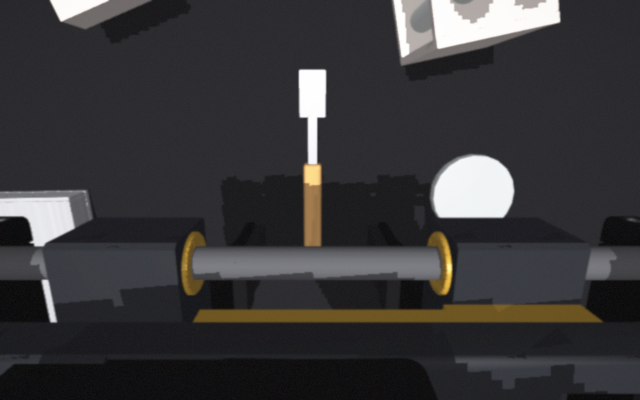

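The spatula's handle is between the fingers (col 312), aligned. Descending to grip it.

```bash
python3 -m pendant '[[40,[102,-2,-3],[0,0,0]],[40,[102,-2,-3],[0,0,0]],[40,[102,-2,-3],[0,0,0]],[40,[102,-2,-3],[0,0,0]],[0,[102,-2,-3],[0,0,0]],[0,[102,-2,-3],[0,0,0]],[0,[102,-2,-3],[0,0,0]],[0,[102,-2,-3],[0,0,0]],[0,[102,-2,-3],[0,0,0]],[0,[102,-2,-3],[0,0,0]]]' 20; python3 -m pendant '[[0,[0,0,0],[0,0,0]],[0,[0,0,0],[0,0,0]],[0,[0,0,0],[0,0,0]],[0,[0,0,0],[0,0,0]],[0,[0,0,0],[0,0,0]],[0,[0,0,0],[0,0,0]]]'
```

```text
time_s: 11.17
tool_pos: [0.4703, 0.114, 0.0195]
tool_rot: [51.1, 89.9, -45.1]
force: [-0.7, -1.5, 2.7]
grip_width: 0.0127
time_s: 11.67
tool_pos: [0.4703, 0.114, 0.0195]
tool_rot: [26.1, 89.9, -70.1]
force: [-1.0, -1.9, 5.7]
grip_width: 0.0127
```

```bash
python3 -m pendant '[[0,[-30,0,0],[0,0,0]],[0,[-70,0,0],[0,0,0]],[0,[-100,0,0],[0,0,0]],[0,[-100,0,0],[0,0,0]],[0,[-100,0,0],[0,0,0]],[0,[-100,0,0],[0,0,0]]]'; python3 -c "
from h import *
plan(.3786,.3435,.12,84.9)"
```

```text
time_s: 12.17
tool_pos: [0.4693, 0.1143, 0.1183]
tool_rot: [-61.0, 89.9, -157.2]
force: [-0.2, -0.3, -0.7]
grip_width: 0.0125
shift [  -1.7 -114.9 -218.1] turn [-0.019  0.001  0.001] q [  27.7    7.3  -46.6  113.3    6.    61.9 -117.8] min rows 5.9
```

```bash
python3 -m pendant '[[0,[0,-115,-218],[-0.019,0,0]],[0,[0,-115,-218],[-0.019,0,0]],[0,[0,-115,-218],[-0.019,0,0]],[0,[0,-115,-218],[-0.019,0,0]],[0,[0,-115,-218],[-0.019,0,0]],[0,[0,-115,-218],[-0.019,0,0]],[0,[0,-115,-218],[-0.019,0,0]],[0,[0,-115,-218],[-0.019,0,0]],[0,[0,-115,-218],[-0.019,0,0]],[0,[0,-115,-218],[-0.019,0,0]]]'; python3 -c "
from h import *
r=optics.read_camera('scene'); cv2.imwrite('pics/s5.png',r['image'])
plan(.3786,.3435,.026,84.9)"
```

```text
time_s: 13.0
tool_pos: [0.3794, 0.3417, 0.1178]
tool_rot: [-38.8, 89.9, -134.0]
force: [0.9, -0.7, 0.4]
grip_width: 0.0128
shift [92.2 -1.2 -1.8] turn [-0.003  0.002  0.001] q [   5.6   13.9  -55.7  109.5   12.9   63.3 -150.4] min rows 2.2
```

View pics/s5.png

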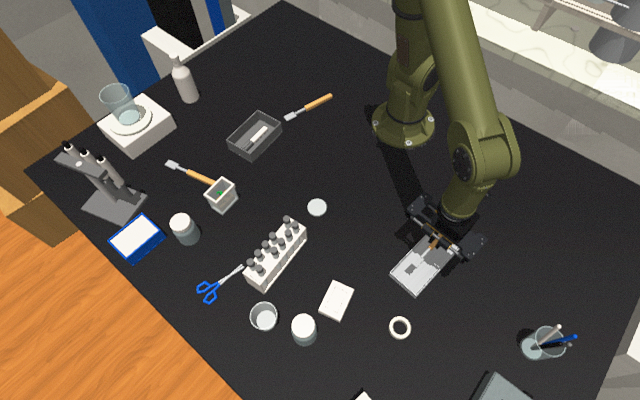

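The spatula is held over the tray at (420,260), clear of the rim in plan. Joint 7 is at −150°, so I'll turn slightly away from its limit while descending.

```bash
python3 -m pendant '[[0,[30,-1,-2],[-0.05,0,0]],[0,[60,-1,-2],[-0.05,0,0]],[0,[92,-1,-2],[-0.05,0,0]],[0,[92,-1,-2],[-0.05,0,0]],[0,[92,-1,-2],[-0.05,0,0]],[0,[92,-1,-2],[-0.05,0,0]]]';python3 -c "
from h import *
print(telemetry.get_obs()['qpos'].round(1),jawdir())"
```

```text
time_s: 13.55
tool_pos: [0.379, 0.3454, 0.0281]
tool_rot: [75.1, 90.0, -17.2]
force: [-0.9, 0.3, 0.1]
grip_width: 0.0128
[  -2.5   21.   -48.4  113.6   19.5   53.7 -153. ] (np.float64(-92.31164385091466), array([0.37899522, 0.34538358, 0.02808221]))
```

```bash
python3 -m pendant '[[36,[0,0,0],[0,0,0]],[36,[0,0,0],[0,0,0]],[36,[0,0,0],[0,0,0]],[36,[0,0,0],[0,0,0]],[36,[-30,0,0],[0,0,0]],[36,[-60,0,0],[0,0,0]],[36,[-100,0,0],[0,0,0]],[36,[-140,0,0],[0,0,0]],[36,[-140,0,0],[0,0,0]],[36,[-140,0,0],[0,0,0]]]'; python3 -c "
from h import *
print(telemetry.get_obs()['qpos'].round(1),jawdir())
r=optics.read_camera('scene'); cv2.imwrite('pics/s6.png',cv2.resize(r['image'][200:340,260:480],None,fx=3,fy=3))
plan(.6525,.226,.14,104.4)"
```

```text
time_s: 14.38
tool_pos: [0.3797, 0.3468, 0.1699]
tool_rot: [112.7, 89.7, 20.5]
force: [-0.5, -0.6, -0.9]
grip_width: 0.0358
[   4.3    9.2  -53.4  106.2    8.1   68.2 -144. ] (np.float64(-92.261688608556), array([0.37972266, 0.34682227, 0.16987111]))
shift [ 28.5 278.2 108.8] turn [-0.291  0.    -0.002] q [   4.2    9.3  -53.3  106.3    8.2   68.2 -144. ] min rows 7.2
```

View pics/s6.png

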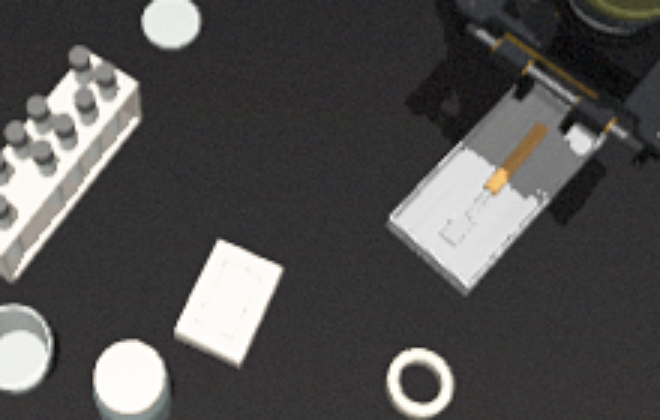

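The spatula is wholly within the tray, blade at (460,225) and handle at (515,155). On to the lid.

```bash
python3 -m pendant '[[84,[20,278,109],[-0.291,0,0]],[84,[20,278,109],[-0.291,0,0]],[84,[20,278,109],[-0.291,0,0]],[84,[20,278,109],[-0.291,0,0]],[84,[20,278,109],[-0.291,0,0]],[84,[20,278,109],[-0.291,0,0]],[84,[20,278,109],[-0.291,0,0]],[84,[20,278,109],[-0.291,0,0]],[84,[20,278,109],[-0.291,0,0]],[84,[20,278,109],[-0.291,0,0]]]'; python3 -m pendant '[[84,[20,0,0],[0,0,0]],[84,[20,0,0],[0,0,0]],[84,[20,0,0],[0,0,0]]]'; python3 -c "
from h import *
r=optics.read_camera('wrist'); cv2.imwrite('pics/w7.png',r['image']);w=cloud(r)
o,p,R=cur(); print(R.inv().apply(r['cam_to_world'][:3,3]-p).round(3))
P=w.reshape(-1,3); P=P[(abs(P[:,0]-.6525)<.07)&(abs(P[:,1]-.226)<.06)&(P[:,2]>.036)&(P[:,2]<.05)]
print(len(P),*rect(P),np.median(P,0).round(4))
plan(.6525,.226,.038,104.4)"
```

```text
time_s: 15.27
tool_pos: [0.6505, 0.2259, 0.1446]
tool_rot: [-103.2, 89.7, -178.8]
force: [-0.5, 0.9, 0.8]
grip_width: 0.0832
time_s: 15.52
tool_pos: [0.6493, 0.2269, 0.1259]
tool_rot: [-86.5, 89.8, -161.9]
force: [0.0, -0.1, -0.2]
grip_width: 0.0837
[-0.144  0.066 -0.001]
10252 [659.1 229.4] [76.4 62.1] 14.5 [0.6618 0.2299 0.0439]
shift [89.1  2.   1.6] turn [0.003 0.    0.001] q [   9.1   33.7  -43.5   83.3   23.6   72.4 -112.2] min rows 2.1
```

View pics/w7.png

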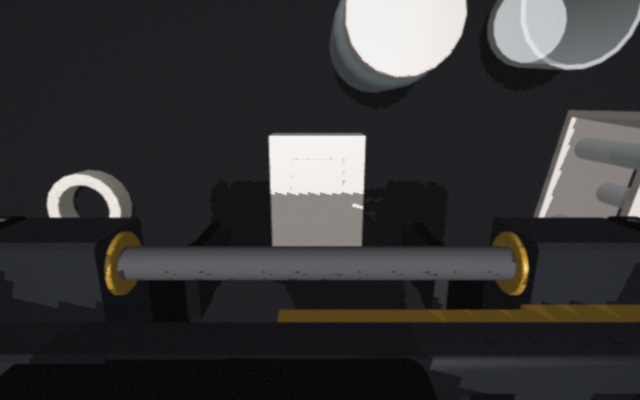

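The lid's top shows at (317,190), centred between the fingers. Its far edge puts the centre at (0.6525, 0.2275). Descending and gripping.

```bash
python3 -m pendant '[[84,[30,2,1],[0.003,0,0]],[84,[60,2,1],[0.003,0,0]],[84,[89,2,1],[0.003,0,0]],[84,[89,2,1],[0.003,0,0]],[84,[89,2,1],[0.003,0,0]],[84,[89,2,1],[0.003,0,0]]]' ; python3 -c "
from h import *
plan(.6525,.2273,.037,104.4)"
```

```text
time_s: 16.07
tool_pos: [0.655, 0.2265, 0.0406]
tool_rot: [101.4, 89.8, 25.7]
force: [-0.0, 0.8, 0.9]
grip_width: 0.0839
shift [ 3.6 -2.2 -1.3] turn [-0.002 -0.001 -0.003] q [   7.8   38.6  -41.1   86.8   27.    64.6 -114.4] min rows 0.1
```

```bash
python3 -m pendant '[[84,[3,-1,-1],[0,0,0]],[84,[3,-1,-1],[0,0,0]],[50,[3,-1,-1],[0,0,0]],[50,[3,-1,-1],[0,0,0]],[50,[3,-1,-1],[0,0,0]],[50,[3,-1,-1],[0,0,0]],[50,[3,-1,-1],[0,0,0]],[50,[3,-1,-1],[0,0,0]],[50,[3,-1,-1],[0,0,0]],[50,[3,-1,-1],[0,0,0]]]' 20; python3 -c "
from h import *
plan(.6525,.2273,.037,104.4)"
```

```text
time_s: 16.9
tool_pos: [0.6529, 0.2261, 0.0353]
tool_rot: [53.3, 90.0, -22.5]
force: [-1.5, -0.4, 1.4]
grip_width: 0.0619
shift [-1.7 -0.1 -1.2] turn [-0.003  0.    -0.   ] q [   7.7   38.8  -40.9   87.1   27.1   64.3 -114.6] min rows 0.1
```

Gripped at 61.9 mm. Lifting straight up.

```bash
python3 -m pendant '[[50,[-5,0,0],[0,0,0]],[50,[-15,0,0],[0,0,0]],[50,[-35,0,0],[0,0,0]],[50,[-60,0,0],[0,0,0]],[50,[-85,0,0],[0,0,0]],[50,[-110,0,0],[0,0,0]],[50,[-135,0,0],[0,0,0]],[50,[-160,0,0],[0,0,0]],[50,[-170,0,0],[0,0,0]],[50,[-170,0,0],[0,0,0]]]'; python3 -c "
from h import *
r=optics.read_camera('scene'); cv2.imwrite('pics/s8.png',r['image'])
w=cloud(r);o,p,R=cur();P=w.reshape(-1,3); print(p,o['grip_width'])
for l in models.masks_of('scene','lid'):
  P=w[l['pixels']]; print(round(l['confidence'],2),len(P),*rect(P[P[:,2]>.18]) if (P[:,2]>.18).sum()>5 else 0)
plan(.63,-.24,.205,94.6)"
```

```text
time_s: 17.73
tool_pos: [0.6542, 0.2272, 0.209]
tool_rot: [94.6, 89.7, 18.8]
force: [0.0, 0.4, -1.3]
grip_width: 0.0617
[0.65328259 0.22658547 0.20637861] 0.06201344916758502
0.87 556 [675.8 233.5] [67.8 45.3] -75.1
shift [-3.000e-01 -1.366e+02  4.461e+02] turn [0.169 0.    0.001] q [   9.4   30.8  -44.7   78.    21.5   79.8 -110.7] min rows 11.2
```

View pics/s8.png

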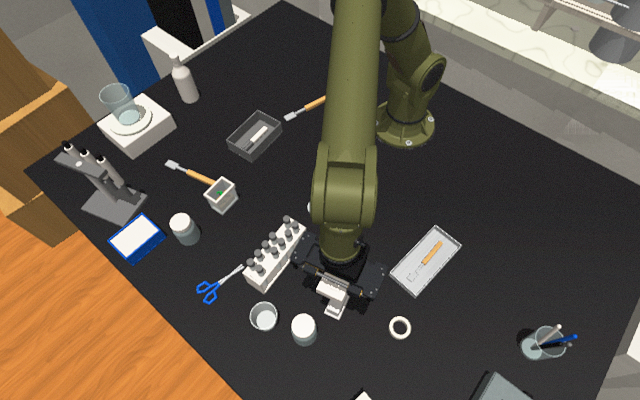

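The lid is in the gripper and its stand is exposed at (335,308); lifted cleanly. Carrying it over the rack with the lower edge near 0.19 m.

```bash
python3 -m pendant '[[50,[0,-5,15],[0.006,0,0]],[50,[0,-12,40],[0.015,0,0]],[50,[0,-21,70],[0.026,0,0]],[50,[0,-31,102],[0.038,0,0]],[50,[0,-42,136],[0.051,0,0]],[50,[0,-52,170],[0.064,0,0]],[50,[0,-63,205],[0.077,0,0]],[50,[0,-74,240],[0.091,0,0]],[50,[0,-84,275],[0.104,0,0]],[50,[0,-95,310],[0.117,0,0]]]'; python3 -c "
from h import *
plan(.63,-.24,.20,94.6)"
```

```text
time_s: 18.67
tool_pos: [0.6355, -0.0996, 0.2026]
tool_rot: [-105.4, 89.8, 172.1]
force: [0.7, -0.0, 0.0]
grip_width: 0.0618
shift [  2.5 -23.8 138.4] turn [ 0.051 -0.001  0.004] q [ 37.4  23.6 -40.4  85.7  15.5  76.6 -86.8] min rows 3.4
```

```bash
python3 -m pendant '[[50,[0,-6,32],[0.012,0,0]],[50,[0,-11,64],[0.024,0,0]],[50,[0,-17,96],[0.036,0,0]],[50,[0,-21,120],[0.046,0,0]],[50,[0,-24,133],[0.051,0,0]],[50,[0,-24,138],[0.051,0,0]],[50,[0,-24,138],[0.051,0,0]],[50,[0,-24,138],[0.051,0,0]],[50,[0,-24,138],[0.051,0,0]]]'; python3 -c "
from h import *
o,p,R=cur(); print(jawdir(),o['grip_width'])
r=optics.read_camera('wrist'); cv2.imwrite('pics/w9.png',r['image']);w=cloud(r)
P=w.reshape(-1,3);P=P[~np.isnan(P).any(1)]
L=R.inv().apply(P-p)*1000
k=(abs(L[:,2])<45)&(abs(L[:,1])<60)&(L[:,0]>-25)&(L[:,0]<5); Q=L[k]; print('lid pts in tool',len(Q),Q.min(0).round(1),Q.max(0).round(1),np.median(Q,0).round(1)); print(rect(Q[:,1:]/1000))
for c in ('top','scene'):
  r=optics.read_camera(c); cv2.imwrite('pics/%s9.png'%c,r['image']);w=cloud(r).reshape(-1,3)
  P=w[(abs(w[:,0]-.63)<.08)&(abs(w[:,1]+.24)<.07)&(w[:,2]>.074)&(w[:,2]<.09)]; print(c,'rim',len(P),*rect(P) if len(P)>5 else 0)
"
```

```text
time_s: 19.42
tool_pos: [0.632, -0.2344, 0.205]
tool_rot: [175.3, 89.9, 90.2]
force: [-0.0, 0.7, -0.0]
grip_width: 0.0619
(np.float64(-85.14258718248274), array([ 0.63199049, -0.23443899,  0.20501767])) 0.06186912993009129
lid pts in tool 18234 [-25.  -20.9 -41.5] [ 5.  44.9 40.9] [-8.5 22.  -0.7]
(array([12. , -0.3]), array([82.5, 65.7]), -89.9)
top rim 103 [ 620.3 -240.6] [63.2 52.8] 5.2
scene rim 203 [ 630.9 -240.8] [81.4 54.9] 4.7
```

View pics/w9.png

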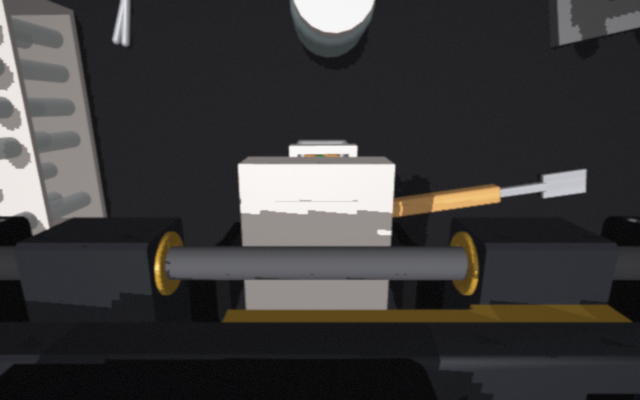

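View pics/scene9.png

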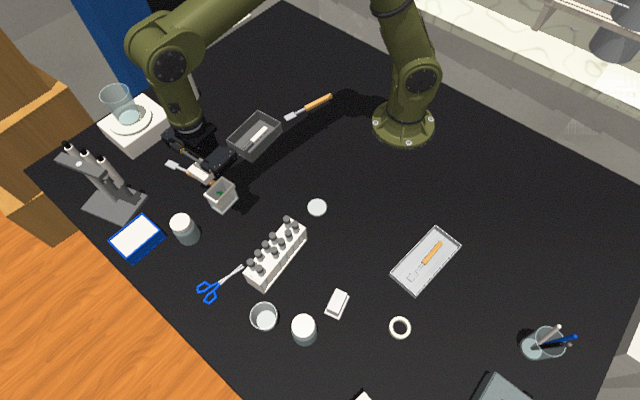

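The lid shows level and square in the jaws (cols 240–393), with the vessel behind it. In the scene view the vessel and everything else are unmoved. Next I'll measure the lid's tilt and yaw in the hand.

```bash
python3 -c "
from h import *
o,p,R=cur()
r=optics.read_camera('wrist');w=cloud(r)
sel=np.zeros((400,640),bool); sel[165:208,255:380]=1; sel[215:240,255:380]=1
P=w[sel];P=P[~np.isnan(P).any(1)]
def fit(P,name):
  A=np.c_[P[:,:2],np.ones(len(P))]; c=np.linalg.lstsq(A,P[:,2],rcond=None)[0]; print(name,'slope deg x,y',np.degrees(c[:2]).round(2),'z mean',P[:,2].mean().round(4))
fit(P,'lid')
tl=p[2]; print('TCP z',tl)
# edges: top surface mask at tilt-safe height
z=P[:,2].mean(); m=(abs(w[...,2]-z)<.006); m[:, :200]=0; m[:,430:]=0; m[245:]=0
n,lab,st,_=cv2.connectedComponentsWithStats(m.astype(np.uint8)); i=1+np.argmax(st[1:,4]); m=lab==i; print(st[i])
L=R.inv().apply(w[m]-p)*1000; print(np.percentile(L,[1,50,99],0).round(1))
# side-edge lines
e=[];f=[]
for v in range(168,206,2):
  u=np.where(m[v])[0]; 
  if len(u): e.append(R.inv().apply(w[v,u[0]]-p)*1000); f.append(R.inv().apply(w[v,u[-1]]-p)*1000)
for a in (e,f):
  a=np.array(a); k=np.polyfit(a[:,1],a[:,2],1); print('side slope deg',np.degrees(k[0]).round(2),a[:,2].mean().round(1))
u=range(250,385,4); a=np.array([R.inv().apply(w[np.where(m[:,c])[0][0],c]-p)*1000 for c in u]); k=np.polyfit(a[:,2],a[:,1],1); print('far edge slope',np.degrees(k[0]).round(2),np.median(a[:,1]).round(1))
o=telemetry.get_obs(); print(Ro.from_euler('xyz',o['tool_rot'],degrees=True).as_matrix().round(4), jawdir())
plan(.630,-.2405,.150,94.7);plan(.630,-.2405,.1045,94.7)
"
```

```text
lid slope deg x,y [-1.25 -0.05] z mean 0.2139
TCP z 0.20537342712258747
[  217   161   200    84 12894]
[[-10.3  10.7 -34.7]
 [ -8.5  28.4  -0.7]
 [ -3.7  44.6  33. ]]
side slope deg 0.42 -31.2
side slope deg 0.33 30.2
far edge slope -0.03 44.6
[[ 3.000e-04  9.966e-01  8.290e-02]
 [ 0.000e+00  8.290e-02 -9.966e-01]
 [-1.000e+00  3.000e-04 -0.000e+00]] (np.float64(-85.24480468996991), array([ 0.63181136, -0.23610372,  0.20540213]))
shift [55.4 -2.2  4.2] turn [ 0.001 -0.    -0.   ] q [ 45.   26.5 -36.9  80.9  15.9  77.8 -77.6] min rows 1.3
shift [100.9  -2.2   4.2] turn [ 0.001 -0.    -0.   ] q [ 45.   26.5 -36.9  80.9  15.9  77.8 -77.6] min rows 2.4
```

Possible 1.25° pitch in the lid. I'll compare it with the bench in the same picture to separate tilt from camera error.

```bash
python3 -c "
from h import *
def fit(P,name):
  A=np.c_[P[:,:2],np.ones(len(P))]; c=np.linalg.lstsq(A,P[:,2],rcond=None)[0]; print(name,len(P),'slope deg x,y',np.degrees(c[:2]).round(2),'z mean',P[:,2].mean().round(4))
r=optics.read_camera('wrist');w=cloud(r)
P=w[(abs(w[...,2])<.008)]; fit(P,'bench wrist')
o,p,R=cur(); print(p)
for c in ('scene','top'):
  r=optics.read_camera(c);w=cloud(r)
  P=w[(abs(w[...,0]-.63)<.06)&(abs(w[...,1]+.24)<.05)&(abs(w[...,2]-.2135)<.006)]
  if len(P)>20: fit(P,c+' lid'); print(rect(P))
"
```

```text
bench wrist 109673 slope deg x,y [-0.04  0.21] z mean 0.001
[ 0.63170671 -0.23653194  0.20539636]
scene lid 246 slope deg x,y [-1.77 -0.7 ] z mean 0.2133
(array([ 653.8, -239.3]), array([69.3, 47.3]), -85.2)
top lid 291 slope deg x,y [0.69 0.87] z mean 0.2127
(array([ 608.5, -239. ]), array([63.9, 48.1]), -86.0)
```

```bash
python3 -c "
from h import *
r=optics.read_camera('wrist');w=cloud(r); z=w[...,2]
for v in (166,175,185,195,205,212,220,230,240,285,290,295,300):
  q=w[v,262:375]; print(v,np.nanmean(q,0).round(4),np.nanstd(q[:,2]).round(4))
# jar cap and other flats near: slope of jar2 cap
P=w[(abs(z-.096)<.006)]; A=np.c_[P[:,:2],np.ones(len(P))]; print(len(P),np.degrees(np.linalg.lstsq(A,P[:,2],rcond=None)[0][:2]),P.mean(0))
"
```

```text
166 [ 0.6751 -0.2337  0.2136] 0.0006
175 [ 0.6715 -0.234   0.2136] 0.0006
185 [ 0.6674 -0.2342  0.2136] 0.0006
195 [ 0.6633 -0.2347  0.2136] 0.0006
205 [ 0.6593 -0.235   0.214 ] 0.0007
212 [ 0.6563 -0.2353  0.2141] 0.0006
220 [ 0.6529 -0.2356  0.2141] 0.0006
230 [ 0.6486 -0.2359  0.2141] 0.0007
240 [ 0.6442 -0.2364  0.2141] 0.0006
285 [ 0.6236 -0.2378  0.2141] 0.0007
290 [ 0.6212 -0.2382  0.214 ] 0.0007
295 [ 0.6189 -0.2384  0.2141] 0.0007
300 [ 0.6164 -0.2386  0.214 ] 0.0008
2076 [1.96031661 0.07786396] [ 0.75445913 -0.22653062  0.09532582]
```

Over 60 mm the lid's top height varies by only 0.5 mm, which is depth quantisation, so it is level. I'll descend part way and correct laterally.

```bash
python3 -m pendant '[[50,[15,-1,2],[0,0,0]],[50,[30,-2,4],[0,0,0]],[50,[45,-2,4],[0,0,0]],[50,[60,-2,4],[0,0,0]],[50,[70,-2,4],[0,0,0]],[50,[70,-2,4],[0,0,0]],[50,[70,-2,4],[0,0,0]],[50,[70,-2,4],[0,0,0]]]'; python3 -c "
from h import *
ps=[]
for i in range(6):
  r=optics.read_camera('scene' if i%2 else 'top'); o,p,R=cur(); ps.append(p)
print(np.mean(ps,0).round(4),np.std(ps,0).round(4),jawdir()[0],o['grip_width'])
cv2.imwrite('pics/s10.png',cv2.resize(r['image'][130:250,140:300],None,fx=5,fy=5))
w=cloud(r).reshape(-1,3)
P=w[(abs(w[:,0]-.63)<.08)&(abs(w[:,1]+.24)<.07)&(w[:,2]>.074)&(w[:,2]<.09)]; print('rim',len(P),*rect(P) if len(P)>5 else 0)
P=w[(abs(w[:,0]-.63)<.08)&(abs(w[:,1]+.24)<.07)&(w[:,2]>.137)&(w[:,2]<.15)]; print('lid',len(P),*rect(P) if len(P)>5 else 0,P.mean(0))
"
```

```text
time_s: 20.48
tool_pos: [0.6304, -0.2419, 0.1362]
tool_rot: [67.0, 89.9, -18.4]
force: [-0.1, -0.2, 0.1]
grip_width: 0.0617
[ 0.6304 -0.2419  0.1362] [0.0002 0.     0.0003] -85.37276638505617 0.06182372758606801
rim 108 [ 637.5 -224.7] [93.1 45.4] -23.5
lid 217 [ 653.2 -242.1] [65.7 46.3] -86.9 [ 0.66111242 -0.24270981  0.14388117]
```

View pics/s10.png

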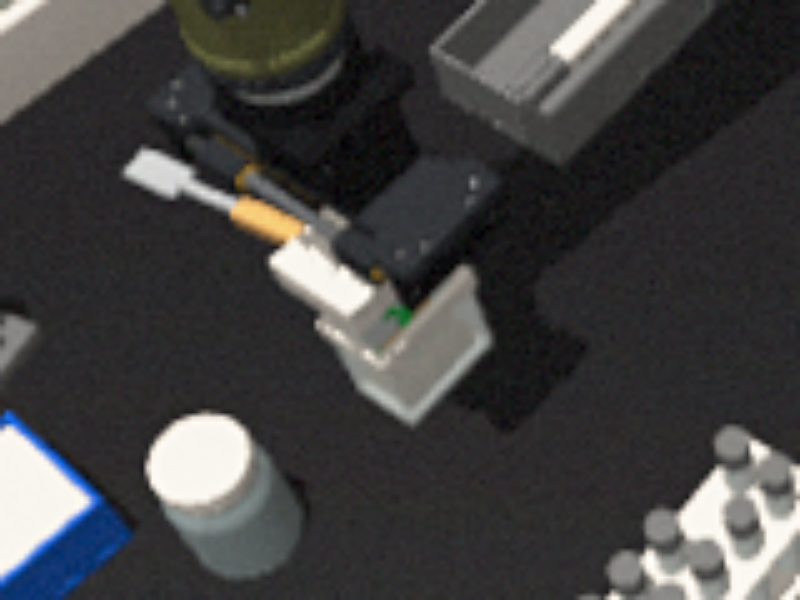

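The lid is above the mouth, and rim and seedling are visible below it at (400,320). Lid top is 7.7 mm above the TCP, so its edge is TCP − 14.3 mm. I'll go down 32 mm, shifting 1 mm toward +y.

```bash
python3 -m pendant '[[50,[8,0,-1],[0,0,0]],[50,[16,0,-1],[0,0,0]],[50,[22,0,-1],[0,0,0]],[50,[27,0,-1],[0,0,0]],[50,[30,0,-1],[0,0,0]],[50,[32,0,-1],[0,0,0]],[50,[32,0,-1],[0,0,0]],[50,[32,0,-1],[0,0,0]],[50,[32,0,-1],[0,0,0]],[50,[32,0,-1],[0,0,0]]]'; python3 -c "
from h import *
ps=[]
for c in ('top','scene','wrist'):
  r=optics.read_camera(c); o,p,R=cur(); ps.append(p); w=cloud(r)
  cv2.imwrite('pics/%s11.png'%c,r['image'] if c!='scene' else cv2.resize(r['image'][130:250,140:300],None,fx=5,fy=5))
  w=w.reshape(-1,3)
  P=w[(abs(w[:,0]-.63)<.08)&(abs(w[:,1]+.24)<.05)&(w[:,2]>.105)&(w[:,2]<.12)]; print(c,'lid',len(P),*rect(P) if len(P)>5 else 0,np.median(P,0).round(4),P.max(0).round(4))
  P=w[(abs(w[:,0]-.63)<.08)&(abs(w[:,1]+.24)<.05)&(w[:,2]>.074)&(w[:,2]<.085)]; print(c,'rim',len(P),*rect(P) if len(P)>5 else 0,P.max(0).round(4) if len(P) else 0)
print(np.mean(ps,0).round(4),jawdir()[0],o['grip_width'],o['force'])
"
```

```text
time_s: 21.62
tool_pos: [0.63, -0.2409, 0.1036]
tool_rot: [57.7, 90.0, -27.6]
force: [0.0, 0.1, -0.4]
grip_width: 0.0617
top lid 242 [ 606.7 -244.3] [67.8 45.5] -86.4 [ 0.6    -0.2443  0.1111] [ 0.6304 -0.2112  0.1184]Traceback (most recent call last):
  File "<string>", line 9, in <module>
    P=w[(abs(w[:,0]-.63)<.08)&(abs(w[:,1]+.24)<.05)&(w[:,2]>.074)&(w[:,2]<.085)]; print(c,'rim',len(P),*rect(P) if len(P)>5 else 0,P.max(0).round(4) if len(P) else 0)
                                                                                  ~~~~~^^^^^^^^^^^^^^^^^^^^^^^^^^^^^^^^^^^^^^^^^^^^^^^^^^^^^^^^^^^^^^^^^^^^^^^^^^^^^^^
TypeError: Value after * must be an iterable, not int
```

View pics/top11.png

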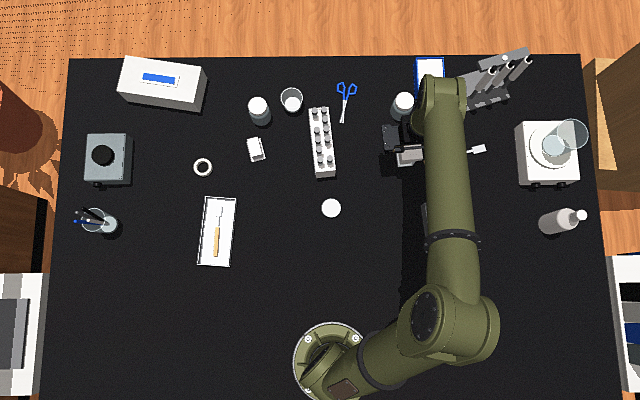

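```bash
python3 -m pendant '[[50,[-1,0,0],[0,0,0]],[50,[-1,0,0],[0,0,0]],[50,[-1,0,0],[0,0,0]],[50,[-1,0,0],[0,0,0]],[50,[-1,0,0],[0,0,0]],[50,[-1,0,0],[0,0,0]]]'; python3 -c "
from h import *
for c in ('scene','wrist'):
  r=optics.read_camera(c); o,p,R=cur(); w=cloud(r)
  cv2.imwrite('pics/%s12.png'%c,r['image'] if c!='scene' else cv2.resize(r['image'][130:250,140:300],None,fx=5,fy=5))
  w=w.reshape(-1,3)
  for n,a,b in (('lid',.105,.12),('rim',.074,.085)):
    P=w[(abs(w[:,0]-.63)<.08)&(abs(w[:,1]+.24)<.05)&(w[:,2]>a)&(w[:,2]<b)]
    if len(P)>5: print(c,n,len(P),*rect(P),np.median(P,0).round(4),P.max(0).round(4))
print(p.round(4),jawdir()[0],o['grip_width'],o['force'])
"
```

```text
time_s: 22.17
tool_pos: [0.6297, -0.2408, 0.1041]
tool_rot: [-22.5, 90.0, -107.9]
force: [0.2, -0.3, -0.5]
grip_width: 0.0621
scene lid 203 [ 653.3 -240.5] [65.6 44.7] -87.0 [ 0.6619 -0.2437  0.1122] [ 0.677  -0.2068  0.1192]
scene rim 22 [ 653.4 -215. ] [28.9  5.4] 5.3 [ 0.6519 -0.2149  0.0782] [ 0.6676 -0.211   0.0832]
wrist lid 17581 [ 641.8 -239.4] [82.2 65.8] -84.9 [ 0.6515 -0.2388  0.1126] [ 0.6765 -0.1984  0.1199]
[ 0.6297 -0.2408  0.1041] -85.37039223744044 0.06162166719852164 [ 0.0579282  -0.6783439  -0.09830232]
```

View pics/scene12.png

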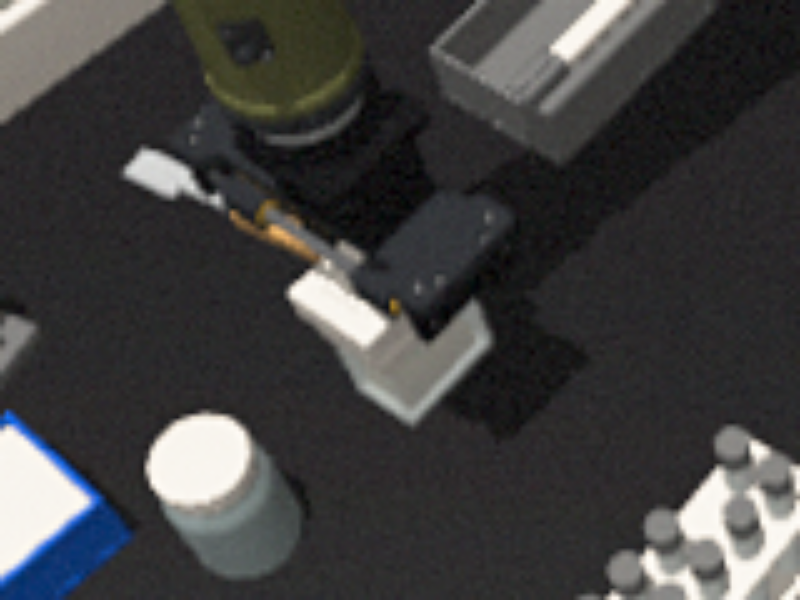

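View pics/wrist12.png

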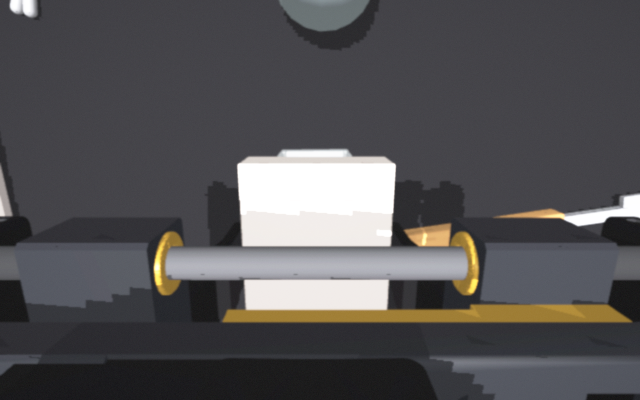

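The lid (cols 240–393) is centred over the vessel (cols 278–352) in the wrist view. Lid top is at 0.1122–0.1126 m, so its lower edge is ≈0.090 m, 10 mm above the rim. No contact force shows and the vessel hasn't moved. Handing in.

```bash
python3 -c "
from cell import env; print(env.sign_off())"
```

```text
the job is handed in; nothing more can be done
None
```

The job is done and handed in at about 22 s. The marker is in the stationery box, the spatula is in the steel tray, and the gripper is holding the lid over the open vessel.

- **Marker and spatula:** the camera pictures show both lying fully inside their containers. I used the 156 mm spatula; the two look-alikes measured about 200 mm.
- **Lid:** I lifted it straight off its stand and carried it over the rack with its lower edge near 0.19 m; the tubes reach 0.125 m.
- **Final position:** the lid's lower edge is about 10 mm above the rim. It is centred within about 1 mm and turned 4.6°, against the vessel's 4.2–5.2° across readings.
- **Contact:** measured force at the end was under 1 N, and the vessel looked unmoved.

**Checks that failed or disagreed:**
- **First marker grasp:** it missed because I lifted before the fingers had closed. The marker did not shift, and the second try held.
- **Joint 7:** it reached −153° over the tray, close to its −154.24° limit but inside it.
- **Lid height and level:** the cameras differ by about 1 mm on the lid's height. One plane fit suggested a tilt of about 1.2°. A longer check over 60 mm showed only 0.5 mm of variation, so I took the lid as level.

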